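# Load a square tube into the drilling fixture against its part-present pin

## Robot

A 6-joint arm with a two-finger parallel gripper is mounted at the origin on a cart in front of the work surface, level with it; the furniture and walls round the work are solid. World frame = base frame: x ahead of the robot, y to its left, z up, the work surface at z = 0. Lengths are in m, angles in degrees, forces in N, time in s.
With the tool pointing down it reaches from about 0.375 to 0.9 m from the base axis. Payload 3.1 kg.
Tool frame: the origin (TCP) lies at the very end of the fingers, on their centre line; the grasp point (between the pads) lies 19 mm behind it; x points along the fingers, y is the direction in which the jaws open and shut, and the axes are right-handed (so a half turn about x gives the same grasp; the last joint's range is limited). The gripper opens to 87 mm and grips with 3 to 60 N. Pads are 19 mm wide; open, the fingers measure 117 mm over their backs; the gripper's body (75 mm by 190 mm) begins 51 mm behind the grasp point.
Start: joints at [64.887, 30.224, 82.088, -0, 67.689, -10.227], TCP at [0.161, 0.604, 0.223] pointing down, gripper open.
Joint ranges: [-176.69, 176.69], [-43.24, 126.21], [12.49, 139.97], [-82, 262], [0, 151.66], [-163.58, 163.58]. Speed limits (degrees/s): [159.86, 159.86, 180, 180, 180, 180].

## Interface

Orientations are given as a 3x3 rotation matrix whose columns are the frame's x, y, z axes.
In Python, from cell import manip, grab_frame gives the robot as it stands. The module is installed in compiled form; this text tells all that it offers.
- The arm moves only by the tool apply_moves, never from a script. Its argument "steps" is a list that holds one entry, the list of rows, each a list of 7 numbers: the closure, from 0 (fully open) to 1 (shut), then the shift along the tool's x, y, z in m, then the turn, a rotation vector about the tool's x, y, z in degrees. A call has 1 to 20 rows; each row shifts and turns the commanded pose from where the row before left it, along the tool's axes as they then stand; what a row does not reach is not made up. A row lasts 1/12 s, in which the tool goes at most 41.7 mm and 7.16 degrees, less where a joint would pass 70% of its speed; a pose out of reach is approached as far as the arm can. A call with a gripper value outside its range is refused whole. The fingers move at their own pace and stop on an object; "grip_force" is the grip in N (left out, the last holds). Time passes only in rows, so rows that do not move let the fingers close. It gives the time, the measured TCP pose, the force and the opening at its end, in the units of the state.
- manip.sense(): the state, without advancing time (a new reading comes with each control period).
- grab_frame(name): name is "side" or "top"; returns a dict with "image" (480x640x3 uint8, blue, green, red), "z_map" (480x640 float32, m along the optical axis (not along the pixel's ray), 0 where there is no reading), "intrinsics" (3x3 intrinsics, pixels), "eye" and "attitude" of the camera in the world. Camera axes: x right, y down, z forward; pixel columns grow to the right and rows downward; lengths in m; the calibration is good to about 2 mm. A picture is of the moment at which its call begins.
- manip.hand_in(): hands the job in, once; it reports no verdict.
The state is a dict: "time": time; "q": joint angles; "qd": joint speeds; "tau": joint torques, N m; "ee_pos": TCP position; "tool_rot": TCP orientation; "ft_force": force on the tool from outside, world axes, zero at the start; "ft_torque": the same for the moment, N m; "finger_gap": opening from 0.0 (shut) to 1.0 (fully open).
Only numpy, scipy, OpenCV 4.12 (cv2) and the standard library are available. Lean on these libraries where they do the work, as an engineer would, in place of code of your own. Each camera call takes 0.05 s, during which the arm holds its last target.

## Task

Load the short square steel tube with the black end plugs into the drilling fixture: slope it so that one end goes in under the hook and pushes the brass sensing pin back, then bring the other end down in front of the end stop; feel your way, for the pin must never go in as far as its red ring or the switch breaks. Leave it lying flat on the nest, tight between pin and end stop so that it holds the pin pressed in, and leave the other things on the cart where they are.

Things in the scene. Friction and masses are not known exactly. Their poses are not given: they have to be found in the camera images.
- tube: The work piece: plain grey square steel tube, both ends closed flush with black plastic plugs, 40 x 40 x 120 mm, about 0.24 kg, flat on the cart. Origin: centre of its underside; y is its long axis (ends at y = -60 and +60), z up, sides at x = -20, +20 and z = 0, 40. Both ends and all four sides are alike.
- tube_mid (a point): The middle of the tube (20 mm above its origin), axes as the tube's.
- fixture: Aluminium base plate of the drilling fixture, fixed to the cart, 120 (x) x 250 (y, -135 to +115) x 12 thick; origin on its underside, z up, y along its slots. On it is clamped a grey nest, built along the same y and centred on x = 0. The nest is set along the slots up to 9 mm either way from its middle setting: by how much is not reported, it must be seen or felt. The four points below do not follow it.
- seat (a point): Point of the plate (z = 22 in the fixture's frame, axes as the fixture's): where the middle of the finished tube's underside lies ON THE MIDDLE SETTING; really up to 9 mm off along y. The tube lies on a flat rail, 68 wide, between steel side cheeks 20 high (1.5 play each side, upper third bevelled) at y = -80 to -36 and +42 to +60; between them the sides are open for fingers.
- hook_edge (a point): Middle setting (real one up to 9 mm off along y) of the lower free edge of the dark hook plate: y = -52, z = 76; 9 thick, 56 wide, reaching back to y = -108 over the blue sensor block (wall at y = -80). It is 54 above the rail and overhangs the tube's end. From hook edge to end stop is 112, the tube is 120 long, so it cannot come straight down: the -y end must go in first, sloped.
- stop_top (a point): Middle setting (real one up to 9 mm off along y) of the top edge of the steel end stop: y = +60, z = 76, 54 above the rail; its face looks to -y, is 50 wide and 10 thick, foot back to y = +100. To get under the hook and over this edge the tube must slope at least 21 degrees; 35 to 42 is comfortable. Friction on the face can hold the tube's high end up, so it may have to be pressed down.
- pin_tip (a point): Middle setting (real one up to 9 mm off along y) of the tip of the free sensing pin: y = -52, z = 40 (18 above the rail). The pin is brass, 9 diameter, domed, and stands 20 out of a steel neck of 12 diameter toward +y; 15 behind its tip a red ring begins. For the tube's other end to come down in front of the end stop the pin must be 9.5 in or more; the pin then pushes the tube back onto the stop.
- sense_pin (a joint): Travel of the sensing pin in m: 0 fully out, grows as it is pushed toward -y of the fixture. At 0.015 its red ring meets the neck: farther breaks the switch, so move slowly (quick turns of the tube jolt it). Its spring takes 2.5 N to start, then 0.3 N more per mm (5.5 N at 10 mm, 7 N at 15 mm). It is about 0.0075 when the tube lies home against the end stop.
- angle_iron: Bystander: steel angle offcut 160 x 40 x 40 mm. Origin: centre of its underside.
- tape_measure: Bystander: yellow tape measure 76 x 66 x 36 mm. Origin: centre of its underside.
- caliper: Bystander: steel vernier caliper 233 x 85 x 8 mm. Origin: centre of its underside.
- marker: Bystander: white marker pen with a black cap, 117 x 19 x 19 mm. Origin: centre of its underside.
- plate_offcut: Bystander: flat steel offcut 70 x 50 x 12 mm. Origin: centre of its underside.
- screwdriver: Bystander: screwdriver with a red handle, 238 x 34 x 29 mm. Origin: centre of its underside.

How it is judged:
By the outcome, as a careful person would: the job done as asked, in the order asked, and still so for the second after the job is handed in, with the robot touching nothing.
It also fails if it takes over 48 s, if anything falls off the work surface, if the arm or the gripper's body presses on something with over 40 N, if the wrist force passes 120 N, or if a joint passes its speed limit or range.

## Working session

There is one attempt and no reset: what is moved stays moved. The work goes in short steps, Python scripts to look and compute and a tool call to move; the robot and the scene stay as the last step left them, time stands still between calls to the robot, and variables do not carry over. Pictures are saved under pics/ and viewed, and the job is handed in when it is done.

Besides the shell and the picture viewer there is one more tool, called after ">>>" by a JSON object that holds its "name" and its "arguments". apply_moves: Moves the arm, as the interface text tells. Its arguments: {"type":"object","properties":{"steps":{"type":"array"},"grip_force":{"type":"number"}},"required":["steps"]}

```bash
mkdir -p pics; python3 - <<'E'
from cell import manip, grab_frame
import cv2,numpy as np
s=manip.sense()
for k,v in s.items(): print(k,np.round(v,4).tolist())
for n in("side","top"):
    f=grab_frame(n); cv2.imwrite(f"pics/{n}0.png",f["image"]); np.savez(f"{n}0.npz",**f)
    print(n,f["intrinsics"],f["eye"],f["attitude"])
E
```

```text
time 0.0
q [64.8874, 30.2797, 82.1577, -0.001, 67.6875, -10.2266]
qd [0.0466, 0.1881, -0.0802, -0.0342, 0.0804, 0.0156]
tau [-0.0005, -44.0041, -17.6593, 0.0632, 0.0583, -0.0002]
ee_pos [0.1602, 0.6034, 0.2216]
tool_rot [[-0.0009, 0.2569, 0.9664], [-0.002, 0.9664, -0.2569], [-1.0, -0.0021, -0.0004]]
ft_force [0.0365, 0.2622, 0.0704]
ft_torque [0.0333, 0.036, -0.0637]
finger_gap 0.9999
side [[462.69240572   0.         321.97834949]
 [  0.         462.69240572 232.14209393]
 [  0.           0.           1.        ]] [0.57083739 0.80972147 0.5668027 ] [[-0.99919795  0.03547925 -0.0185658 ]
 [ 0.03518741  0.55665098 -0.83000092]
 [-0.01911314 -0.8299885  -0.55745294]]
top [[543.6078053    0.         321.9282406 ]
 [  0.         543.6078053  242.53858317]
 [  0.           0.           1.        ]] [0.40284864 0.07271192 1.10030765] [[-0.00979163 -0.9906231   0.13627181]
 [-0.99936742  0.01435403  0.03253793]
 [-0.03418888 -0.13586701 -0.990137  ]]
```

View pics/side0.png

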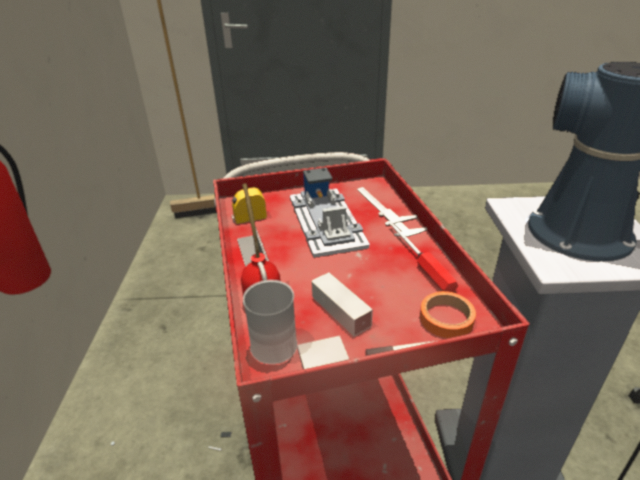

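View pics/top0.png

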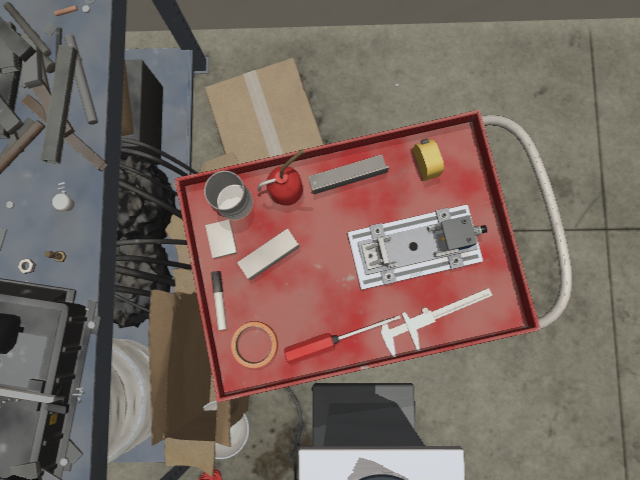

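```bash
python3 - <<'E'
import cv2,numpy as np
t=np.load("top0.npz")["image"];s=np.load("side0.npz")["image"]
cv2.imwrite("pics/topfix.png",cv2.resize(t[190:300,335:500],None,fx=4.8,fy=4.8,interpolation=cv2.INTER_CUBIC))
cv2.imwrite("pics/toptube.png",cv2.resize(t[210:300,200:320],None,fx=5,fy=5,interpolation=cv2.INTER_CUBIC))
cv2.imwrite("pics/sidefix.png",cv2.resize(s[160:260,270:390],None,fx=6,fy=6,interpolation=cv2.INTER_CUBIC))
cv2.imwrite("pics/sidetube.png",cv2.resize(s[260:350,290:400],None,fx=6,fy=6,interpolation=cv2.INTER_CUBIC))
E
```

```text
(no output)
```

View pics/topfix.png

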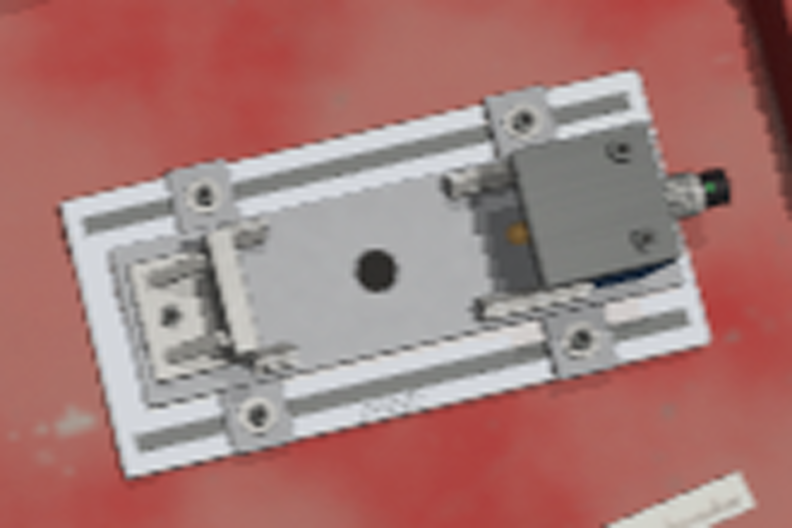

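View pics/toptube.png

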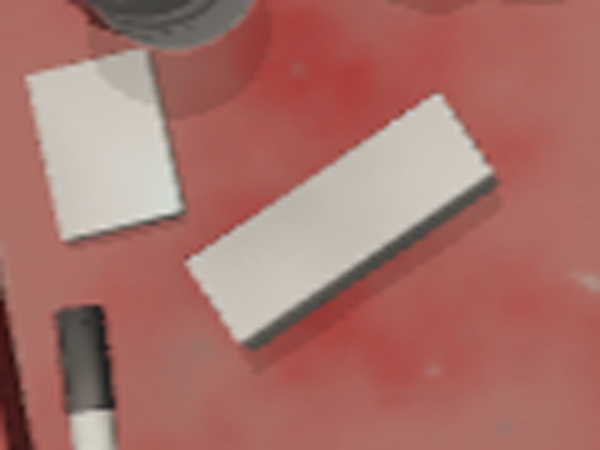

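View pics/sidefix.png

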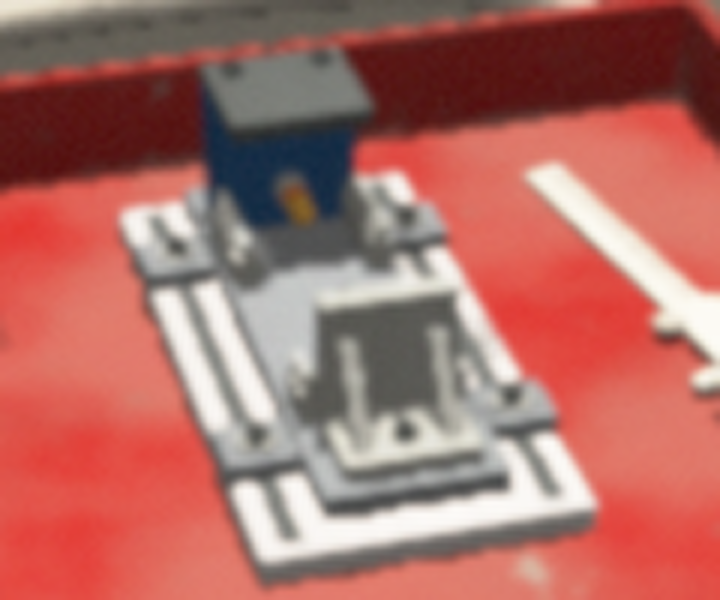

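View pics/sidetube.png

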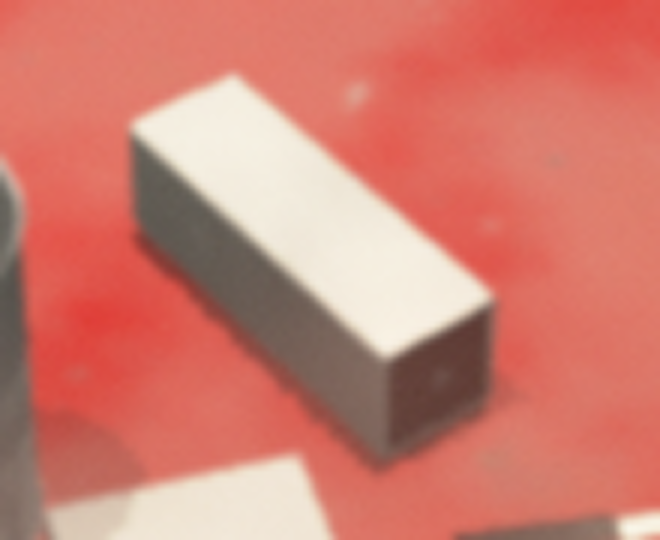

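```bash
cat > h.py <<'E'
import cv2,numpy as np
def cast(f,uv,z):
    K=f["intrinsics"];R=f["attitude"];e=f["eye"]
    uv=np.atleast_2d(np.asarray(uv,float))
    d=np.c_[uv,np.ones(len(uv))]@np.linalg.inv(K).T@R.T
    return (e+d*((z-e[2])/d[:,2])[:,None])
def proj(f,P):
    P=np.atleast_2d(P);c=(P-f["eye"])@f["attitude"];p=c@f["intrinsics"].T
    return p[:,:2]/p[:,2:]
E
python3 - <<'E'
from h import *
t=dict(np.load("top0.npz"));img=t["image"];hsv=cv2.cvtColor(img,cv2.COLOR_BGR2HSV)
def rect(mask,seed,z,name):
    n,l,st,c=cv2.connectedComponentsWithStats(mask.astype(np.uint8))
    m=(l==l[seed[1],seed[0]]).astype(np.uint8)
    cs,_=cv2.findContours(m,cv2.RETR_EXTERNAL,cv2.CHAIN_APPROX_NONE)
    c=max(cs,key=cv2.contourArea).reshape(-1,2)
    P=cast(t,c,z)[:,:2]
    r=cv2.minAreaRect((P*1000).astype(np.float32)); 
    print(name,len(c),r,cv2.boxPoints(r).round(1).tolist())
bright=(hsv[...,1]<60)&(hsv[...,2]>150)
rect(bright,(268,254),.04,"tube")
rect(bright,(268,254),.04,"tube")
def P(x,y): return (335+x/4.8-.5+.5/4.8, 190+y/4.8-.5+.5/4.8)
q=[P(64,203),P(637,72),P(708,342),P(128,477)]
print("plate corners z12",(cast(t,q,.012)*1000).round(1))
q=[P(508,135),P(647,122),P(680,250),P(548,288)]
print("hook z85",(cast(t,q,.085)*1000).round(1))
q=[P(208,228),P(236,222),P(258,350),P(237,362)]
print("stop z76",(cast(t,q,.076)*1000).round(1))
zm=t["z_map"]
def zp(u,v):
    d=np.r_[u,v,1]@np.linalg.inv(t["intrinsics"]).T*zm[v,u]; return (t["eye"]+t["attitude"]@d).round(4)
for u,v in [(268,254),(413,246),(457,235),(384,246),(220,240)]: print(u,v,zp(u,v))
E
```

```text
tube 132 ((529.7359619140625, 215.32818603515625), (39.209903717041016, 120.13433837890625), 33.71113967895508) [[480.1000061035156, 254.39999389648438], [546.7999877929688, 154.5], [579.4000244140625, 176.1999969482422], [512.7000122070312, 276.20001220703125]]
tube 132 ((529.7359619140625, 215.32818603515625), (39.209903717041016, 120.13433837890625), 33.71113967895508) [[480.1000061035156, 254.39999389648438], [546.7999877929688, 154.5], [579.4000244140625, 176.1999969482422], [512.7000122070312, 276.20001220703125]]
plate corners z12 [[ 573.6   55.6   12. ]
 [ 625.8 -186.5   12. ]
 [ 511.2 -210.5   12. ]
 [ 458.    30.9   12. ]]
hook z85 [[ 586.5 -117.8   85. ]
 [ 590.8 -172.1   85. ]
 [ 540.  -182.5   85. ]
 [ 525.8 -130.8   85. ]]
stop z76 [[ 5.527e+02 -1.000e-01  7.600e+01]
 [ 5.549e+02 -1.120e+01  7.600e+01]
 [ 5.040e+02 -1.860e+01  7.600e+01]
 [ 4.994e+02 -1.020e+01  7.600e+01]]
268 254 [0.5274 0.214  0.0409]
413 246 [ 0.5414 -0.0729  0.0237]
457 235 [ 0.5536 -0.1479  0.082 ]
384 246 [ 0.5352 -0.011   0.0786]
220 240 [0.5615 0.3171 0.0074]
```

```bash
cat >> h.py <<'E'
from scipy.linalg import expm,logm
from scipy.spatial.transform import Rotation as Ro
def rows(p0,R0,p1,R1,N):
    A=np.eye(4);A[:3,:3]=R0;A[:3,3]=p0
    B=np.eye(4);B[:3,:3]=R1;B[:3,3]=p1
    T=expm(np.real(logm(np.linalg.inv(A)@B))/N)
    return np.round(np.r_[T[:3,3],np.degrees(Ro.from_matrix(T[:3,:3]).as_rotvec())],5).tolist()
def down(jaw,tilt=0):
    a=np.radians(jaw); y=np.array([np.cos(a),np.sin(a),0]);x=np.array([0,0,-1.]);z=np.cross(x,y)
    return np.c_[x,y,z]@Ro.from_rotvec([0,np.radians(tilt),0]).as_matrix()
E
python3 - <<'E'
from h import *
from cell import manip
t=dict(np.load("top0.npz"));s=dict(np.load("side0.npz"))
zm=t["z_map"]
def zp(f,u,v):
    zm=f["z_map"];d=np.r_[u,v,1]@np.linalg.inv(f["intrinsics"]).T*zm[v,u]; return (f["eye"]+f["attitude"]@d).round(3)
print("cup top rim",[zp(t,u,v) for u,v in [(206,195),(228,174),(250,195),(249,198),(228,216)]])
print("cup side",[zp(s,u,v) for u,v in [(270,287),(246,300),(293,300),(270,330)]])
print("oil can",[zp(t,u,v) for u,v in [(285,190),(265,185),(295,160),(285,200)]], [zp(s,u,v) for u,v in [(249,200),(256,240),(262,275)]])
m=manip.sense()
print(rows(m["ee_pos"],m["tool_rot"],[.5214,.2278,.10],down(33.7),14))
print(rows(m["ee_pos"],m["tool_rot"],[.5214,.2278,.16],down(33.7),14))
E
```

```text
cup top rim [array([0.636, 0.326, 0.096]), array([0.679, 0.286, 0.084]), array([0.652, 0.255, 0.017]), array([0.642, 0.254, 0.034]), array([0.606, 0.295, 0.036])]
cup side [array([0.642, 0.255, 0.094]), array([0.677, 0.28 , 0.092]), array([ 0.612,  0.181, -0.001]), array([0.639, 0.326, 0.074])]
oil can [array([0.647, 0.177, 0.079]), array([ 0.678,  0.227, -0.002]), array([0.727, 0.163, 0.006]), array([0.633, 0.179, 0.052])] [array([0.674, 0.151, 0.192]), array([0.666, 0.179, 0.132]), array([0.656, 0.224, 0.094])]
[0.0087, -0.0079, 0.0372, 2.95791, 0.00155, 0.00813]
[0.00441, -0.00791, 0.0372, 2.95791, 0.00155, 0.00813]
```

>>> {"name": "apply_moves", "arguments": {"steps": [[[0,0.0044,-0.0079,0.0372,2.958,0,0.008],[0,0.0044,-0.0079,0.0372,2.958,0,0.008],[0,0.0044,-0.0079,0.0372,2.958,0,0.008],[0,0.0044,-0.0079,0.0372,2.958,0,0.008],[0,0.0044,-0.0079,0.0372,2.958,0,0.008],[0,0.0044,-0.0079,0.0372,2.958,0,0.008],[0,0.0044,-0.0079,0.0372,2.958,0,0.008],[0,0.0044,-0.0079,0.0372,2.958,0,0.008],[0,0.0044,-0.0079,0.0372,2.958,0,0.008],[0,0.0044,-0.0079,0.0372,2.958,0,0.008],[0,0.0044,-0.0079,0.0372,2.958,0,0.008],[0,0.0044,-0.0079,0.0372,2.958,0,0.008],[0,0.0044,-0.0079,0.0372,2.958,0,0.008],[0,0.0044,-0.0079,0.0372,2.958,0,0.008],[0,0,0,0,0,0,0],[0,0,0,0,0,0,0],[0,0,0,0,0,0,0]]]}}

```text
time: 1.52
ee_pos: [0.5213, 0.2286, 0.1604]
tool_rot: [[-0.0, 0.832, 0.554], [0.002, 0.554, -0.832], [-1.0, 0.001, -0.002]]
ft_force: [-0.9, -0.1, 0.3]
finger_gap: 0.998
```

```bash
python3 - <<'E'
from h import *
from cell import manip
m=manip.sense()
print(m["time"],m["ee_pos"],np.round(m["q"],1),m["ft_force"],m["finger_gap"])
print(rows(m["ee_pos"],m["tool_rot"],[.5214,.2278,.006],down(33.7),8))
E
```

```text
1.5167 [0.52130193 0.22864851 0.16042262] [ 12.4  30.5  93.7   0.1  55.7 -21.4] [-0.88196673 -0.11203941  0.34968797] 0.9977919632304548
[0.0193, -6e-05, 0.00011, -0.00403, -0.01149, -0.00598]
```

>>> {"name": "apply_moves", "arguments": {"steps": [[[0,0.0193,0,0,0,0,0],[0,0.0193,0,0,0,0,0],[0,0.0193,0,0,0,0,0],[0,0.0193,0,0,0,0,0],[0,0.0193,0,0,0,0,0],[0,0.0193,0,0,0,0,0],[0,0.0193,0,0,0,0,0],[0,0.0193,0,0,0,0,0],[0,0,0,0,0,0,0],[0,0,0,0,0,0,0]]]}}

```text
time: 2.35
ee_pos: [0.5204, 0.2302, 0.0057]
tool_rot: [[-0.001, 0.83, 0.557], [0.001, 0.557, -0.83], [-1.0, -0.001, -0.002]]
ft_force: [1.2, -0.6, 0.3]
finger_gap: 0.999
```

```bash
python3 - <<'E'
from h import *
from cell import manip,grab_frame
f=grab_frame("side");m=manip.sense()
print(m["time"],m["ee_pos"],m["ft_force"])
cv2.imwrite("pics/s1.png",cv2.resize(f["image"][180:380,240:480],None,fx=3,fy=3))
E
```

```text
2.4 [0.52147925 0.23017956 0.00668946] [0.68725296 0.05375005 0.18082757]
```

View pics/s1.png

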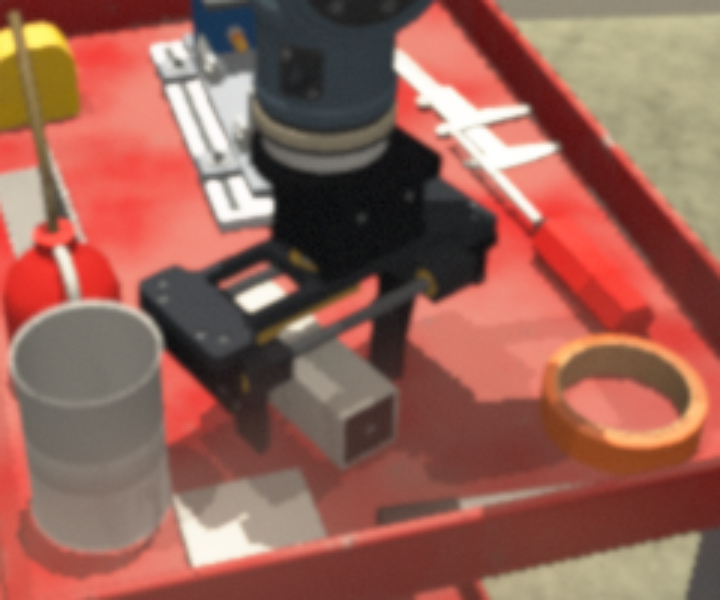

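The fingers straddle the tube (near end at about 370,420 in the crop) and clear the cup. Closing.

>>> {"name": "apply_moves", "arguments": {"steps": [[[1,0,0,0,0,0,0],[1,0,0,0,0,0,0],[1,0,0,0,0,0,0],[1,0,0,0,0,0,0],[1,0,0,0,0,0,0],[1,0,0,0,0,0,0],[1,0,0,0,0,0,0],[1,0,0,0,0,0,0]]], "grip_force": 45}}

```text
time: 3.07
ee_pos: [0.5219, 0.2288, 0.0064]
tool_rot: [[0.001, 0.832, 0.555], [0.002, 0.555, -0.832], [-1.0, 0.002, -0.001]]
ft_force: [-0.3, -0.1, -0.2]
finger_gap: 0.479
```

>>> {"name": "apply_moves", "arguments": {"steps": [[[1,0,0,0,0,0,0],[1,0,0,0,0,0,0],[1,-0.02,0,0,0,0,0],[1,-0.03,0,0,0,0,0],[1,-0.03,0,0,0,0,0],[1,-0.03,0,0,0,0,0],[1,-0.03,0,0,0,0,0],[1,-0.02,0,0,0,0,0],[1,0,0,0,0,0,0],[1,0,0,0,0,0,0]]]}}

```text
time: 3.9
ee_pos: [0.5218, 0.2287, 0.1666]
tool_rot: [[0.002, 0.832, 0.555], [0.002, 0.555, -0.832], [-1.0, 0.003, -0.0]]
ft_force: [-0.0, 1.3, -3.1]
finger_gap: 0.461
```

```bash
python3 - <<'E'
from h import *
from cell import manip,grab_frame
f=grab_frame("side");g=grab_frame("top");m=manip.sense()
np.savez("side2.npz",**f);np.savez("top2.npz",**g);np.savez("m2.npz",p=m["ee_pos"],R=m["tool_rot"])
print(m["time"],m["ee_pos"],m["ft_force"],m["finger_gap"])
cv2.imwrite("pics/s2.png",cv2.resize(f["image"][130:330,250:490],None,fx=3,fy=3))
cv2.imwrite("pics/t2.png",cv2.resize(g["image"][150:330,180:420],None,fx=3,fy=3))
E
```

```text
4.0 [0.52006102 0.22826178 0.16437785] [-0.56264285  0.78148783 -3.02685456] 0.45987288139849736
```

View pics/s2.png

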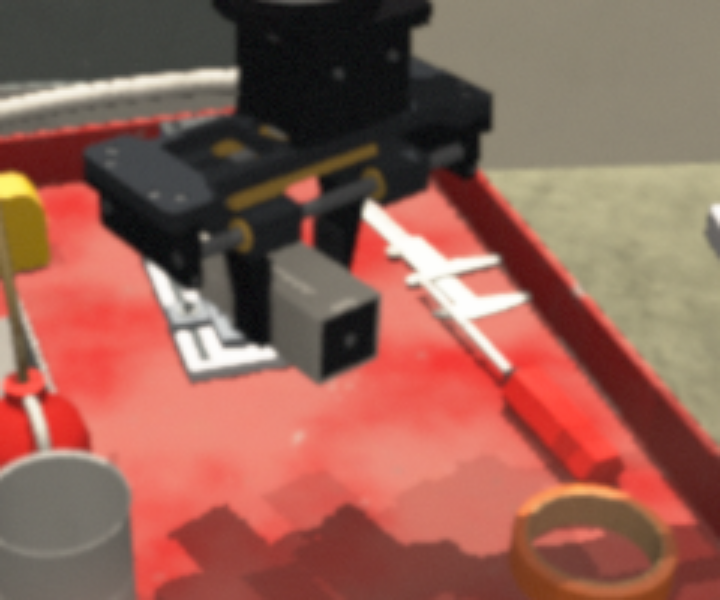

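View pics/t2.png

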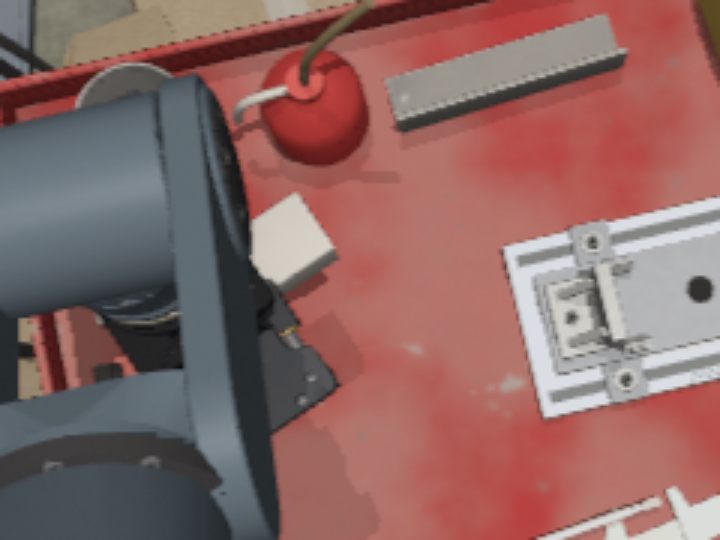

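```bash
python3 - <<'E'
from h import *
f=dict(np.load("side2.npz"));g=dict(np.load("top2.npz"));m=np.load("m2.npz")
p,R=m["p"],m["R"];zt=p[2]-.006+.04
c=lambda x,y,ox,oy:(ox+(x+.5)/3-.5,oy+(y+.5)/3-.5)
A=cast(f,[c(325,320,250,130),c(380,297,250,130),c(273,262,250,130)],zt)
A2=cast(f,[c(321,381,250,130),c(378,355,250,130)],zt-.04)
B=cast(g,[c(296,194,180,150),c(338,252,180,150)],zt)
for n,X in(("+end top",A),("+end bottom",A2),("-end top",B)):
    print(n,((X-p)@R*1000).round(1).tolist(), "mid",(((X[:2].mean(0)-p)@R)*1000).round(1))
E
```

```text
+end top [[-33.9, 16.1, -45.4], [-33.9, -17.2, -46.3], [-34.0, 4.2, 10.0]] mid [-33.9  -0.6 -45.8]
+end bottom [[6.1, 13.3, -40.3], [6.1, -23.0, -40.8]] mid [  6.1  -4.8 -40.5]
-end top [[-34.2, 17.5, 74.8], [-34.1, -23.5, 76.0]] mid [-34.2  -3.   75.4]
```

```bash
cat >> h.py <<'E'
from scipy.ndimage import map_coordinates,gaussian_filter1d
def edge(gray,a,b,half=4,n=25,sign=0,trim=.12):
    """subpixel line fit near segment a-b; returns endpoints projected on fit, rms"""
    a=np.array(a,float);b=np.array(b,float);u=(b-a)/np.linalg.norm(b-a);nn=np.array([-u[1],u[0]])
    o=np.arange(-half,half+.01,.1);pts=[]
    for k in np.linspace(trim,1-trim,n):
        c=a+(b-a)*k;q=c+o[:,None]*nn
        v=map_coordinates(gray,[q[:,1],q[:,0]],order=1)
        g=gaussian_filter1d(np.gradient(v,o),5); g=g*sign if sign else abs(g)
        i=np.argmax(g);
        if 0<i<len(o)-1: pts.append(c+o[i]*nn)
    pts=np.array(pts); 
    for _ in range(3):
        vx,vy,x0,y0=cv2.fitLine(pts.astype(np.float32),cv2.DIST_HUBER,0,.01,.01).ravel()
        d=(pts-[x0,y0])@[-vy,vx]; keep=abs(d)<max(.4,2*d.std()); 
        if keep.all(): break
        pts=pts[keep]
    L=np.array([x0,y0]);V=np.array([vx,vy])
    return L+V*((a-L)@V),L+V*((b-L)@V),d.std(),len(pts)
E
python3 - <<'E'
from h import *
t=dict(np.load("top0.npz"));s=dict(np.load("side0.npz"))
G=cv2.cvtColor(t["image"],cv2.COLOR_BGR2GRAY).astype(float)
Gg=t["image"][...,1].astype(float)
def P(x,y): return (335+(x+.5)/4.8-.5, 190+(y+.5)/4.8-.5)
def do(name,a,b,z,img,f=t,half=3,sign=0):
    A,B,r,n=edge(img,a,b,half,sign=sign)
    W=cast(f,[A,B],z)[:,:2]*1000
    d=W[1]-W[0]
    print(name,np.round(W,1).tolist(),"ang",round(np.degrees(np.arctan2(d[1],d[0]))%180,2),"rms",round(r,2),n)
    return W
e={}
c=[P(64,203),P(637,72),P(708,342),P(128,477)]
names=["+x","-y","-x","+y"]
for i,n in enumerate(names): e[n]=do("plate "+n,c[i],c[(i+1)%4],.012,Gg)
def line(W): return np.cross(np.r_[W[0],1],np.r_[W[1],1])
def X(a,b): p=np.cross(line(e[a]),line(e[b]));return p[:2]/p[2]
C=np.array([X("+x","+y"),X("+x","-y"),X("-x","-y"),X("-x","+y")]);print(C.round(1))
print("len",np.linalg.norm(C[0]-C[1]),np.linalg.norm(C[3]-C[2]),"wid",np.linalg.norm(C[0]-C[3]),np.linalg.norm(C[1]-C[2]))
y=(C[0]-C[1])+(C[3]-C[2]);y/=np.linalg.norm(y);x=np.array([y[1],-y[0]]);O=C.mean(0)+10*y
print("yaw y",np.degrees(np.arctan2(y[1],y[0])),"O",O)
def fx(W): return np.round(np.c_[(W-O)@x,(W-O)@y],1).tolist()
for n,a,b,z in [("hook front top",P(510,150),P(546,285),.085),("hook +x side",P(515,148),P(645,122),.085),("hook -x side",P(550,286),P(678,257),.085),
   ("stop front top",P(236,224),P(257,350),.076),("stop rear top",P(209,230),P(235,355),.076),("rail +x",P(270,225),P(440,185),.022),("rail -x",P(300,368),P(475,325),.022)]:
    W=do(n,a,b,z,G,half=2.5); print("   fixture frame",fx(W))
E
```

```text
plate +x [[574.8, 55.8], [626.7, -186.3]] ang 102.1 rms 0.31 18
plate -y [[626.0, -187.1], [511.6, -212.2]] ang 12.37 rms 0.34 19
plate -x [[510.4, -210.6], [458.4, 31.0]] ang 102.15 rms 0.19 22
plate +y [[457.8, 31.8], [573.3, 57.0]] ang 12.32 rms 0.13 25
[[ 574.5   57.3]
 [ 626.8 -186.9]
 [ 510.7 -212.4]
 [ 458.2   31.9]]
len 249.768124201679 249.8887611331558 wid 119.04552723069345 118.82501201174377
yaw y 102.12056618471509 O [540.44876889 -67.7697418 ]
hook front top [[580.6, -118.6], [527.0, -130.2]] ang 12.29 rms 0.11 25
   fixture frame [[28.6, -58.1], [-26.2, -58.3]]
hook +x side [[581.4, -120.3], [591.7, -171.2]] ang 101.44 rms 0.16 24
   fixture frame [[29.0, -59.9], [28.4, -111.8]]
hook -x side [[524.9, -131.9], [533.9, -182.0]] ang 100.23 rms 0.17 10
   fixture frame [[-28.7, -59.4], [-30.4, -110.3]]
stop front top [[553.3, -7.8], [504.1, -18.7]] ang 12.42 rms 0.19 24
   fixture frame [[25.2, 55.9], [-25.2, 55.6]]
stop rear top [[551.6, 0.9], [502.3, -10.2]] ang 12.72 rms 0.17 25
   fixture frame [[25.3, 64.8], [-25.2, 64.3]]
rail +x [[561.8, -29.6], [582.4, -99.3]] ang 106.41 rms 0.65 4
   fixture frame [[28.9, 32.8], [34.4, -39.6]]
rail -x [[498.2, -41.2], [514.9, -113.6]] ang 102.97 rms 0.27 21
   fixture frame [[-35.7, 34.9], [-34.6, -39.5]]
```

```bash
python3 - <<'E'
from h import *
f=dict(np.load("side2.npz"));g=dict(np.load("top2.npz"));m=np.load("m2.npz")
p,R=m["p"],m["R"];zt=p[2]-.0065+.04
c=lambda x,y,ox,oy:(ox+(x+.5)/3-.5,oy+(y+.5)/3-.5)
G=g["image"][...,1].astype(float);S=f["image"][...,1].astype(float)
for n,a,b,I,F,o,z in [("-end",(296,194),(338,252),G,g,(180,150),zt),("+x long",(253,220),(294,196),G,g,(180,150),zt),("-x long",(336,254),(290,286),G,g,(180,150),zt),
  ("side +end top",(325,320),(380,297),S,f,(250,130),zt),("side +x long top",(275,263),(325,320),S,f,(250,130),zt),("side -x top",(312,246),(380,296),S,f,(250,130),zt)]:
    A,B,r,k=edge(I,c(*a,*o),c(*b,*o),2.5)
    W=np.array(cast(F,[A,B],z)); print(n,((W-p)@R*1000).round(1).tolist(),round(r,2),k)
E
```

```text
-end [[-33.7, 17.6, 75.7], [-33.6, -23.4, 75.8]] 0.11 25
+x long [[-33.6, 19.5, 46.6], [-33.7, 19.2, 73.3]] 0.07 25Traceback (most recent call last):
  File "<stdin>", line 8, in <module>
  File "h.py", line 33, in edge
    vx,vy,x0,y0=cv2.fitLine(pts.astype(np.float32),cv2.DIST_HUBER,0,.01,.01).ravel()
                ~~~~~~~~~~~^^^^^^^^^^^^^^^^^^^^^^^^^^^^^^^^^^^^^^^^^^^^^^^^^
cv2.error: OpenCV(4.12.0) /io/opencv/modules/imgproc/src/linefit.cpp:618: error: (-215:Assertion failed) npoints2 >= 0 || npoints3 >= 0 in function 'fitLine'
```

```bash
cat >> h.py <<'E'
O=np.array([.5404,-.0678]);YA=102.2
yh=np.array([np.cos(np.radians(YA)),np.sin(np.radians(YA))]);xh=np.array([yh[1],-yh[0]])
CX,CZ=.0065,.0755
def pose(al,yc,zc,x=0,back=0):
    """tool pose for tube lower -end corner at fixture (x,yc,zc) m, slope al deg; back: retract along axis"""
    a=np.radians(al);s,c=np.sin(a),np.cos(a)
    y=yc-CX*s+CZ*c+back*c; z=zc+CX*c+CZ*s+back*s
    return np.r_[O+xh*x+yh*y,z],down(YA-90,al)
def state(m):
    p=np.array(m["ee_pos"]);R=np.array(m["tool_rot"])
    w=p+R@np.array([CX,0,CZ]); e=p+R@np.array([CX,0,CZ-.12])
    f=lambda w:(np.r_[(w[:2]-O)@xh,(w[:2]-O)@yh,w[2]]*1000).round(1)
    al=np.degrees(np.arctan2(R[2,2]*-1,R[0:2,2]@-yh)) 
    F=np.array(m["ft_force"]);
    print("t",round(m["time"],2),"corner xyz",f(w),"+end",f(e),"slope",al.round(2),"jaw",np.degrees(np.arctan2(R[1,1],R[0,1])).round(2),"rollz",R[2,1].round(4),"F fix",np.r_[F[:2]@xh,F[:2]@yh,F[2]].round(2),"T",np.round(m["ft_torque"],2),"gap",round(m["finger_gap"],3))
E
python3 - <<'E'
from h import *
from cell import manip
m=manip.sense();state(m)
P,R=pose(35,-.0451,.024,back=.075); P2=P+[0,0,.06]
print(P2,rows(m["ee_pos"],m["tool_rot"],P2,R,16))
E
```

```text
t 4.0 corner xyz [ 70.3 223.4 157.7] +end [ 26.4 335.1 158. ] slope 0.14 jaw 33.7 rollz -0.0022 F fix [-0.38  0.88 -3.03] T [-0.03  0.03 -0.01] gap 0.46
[0.52466599 0.00497266 0.17564774] [-0.00452, -0.00534, 0.01241, 1.29842, 2.15501, 0.41928]
```

>>> {"name": "apply_moves", "arguments": {"steps": [[[1,-0.0045,-0.0053,0.0124,1.298,2.155,0.419],[1,-0.0045,-0.0053,0.0124,1.298,2.155,0.419],[1,-0.0045,-0.0053,0.0124,1.298,2.155,0.419],[1,-0.0045,-0.0053,0.0124,1.298,2.155,0.419],[1,-0.0045,-0.0053,0.0124,1.298,2.155,0.419],[1,-0.0045,-0.0053,0.0124,1.298,2.155,0.419],[1,-0.0045,-0.0053,0.0124,1.298,2.155,0.419],[1,-0.0045,-0.0053,0.0124,1.298,2.155,0.419],[1,-0.0045,-0.0053,0.0124,1.298,2.155,0.419],[1,-0.0045,-0.0053,0.0124,1.298,2.155,0.419],[1,-0.0045,-0.0053,0.0124,1.298,2.155,0.419],[1,-0.0045,-0.0053,0.0124,1.298,2.155,0.419],[1,-0.0045,-0.0053,0.0124,1.298,2.155,0.419],[1,-0.0045,-0.0053,0.0124,1.298,2.155,0.419],[1,-0.0045,-0.0053,0.0124,1.298,2.155,0.419],[1,-0.0045,-0.0053,0.0124,1.298,2.155,0.419],[1,0,0,0,0,0,0],[1,0,0,0,0,0,0],[1,0,0,0,0,0,0]]]}}

```text
time: 5.58
ee_pos: [0.5261, 0.0062, 0.176]
tool_rot: [[-0.12, 0.977, 0.174], [0.562, 0.211, -0.8], [-0.818, 0.002, -0.575]]
ft_force: [0.3, 0.0, -3.0]
finger_gap: 0.459
```

```bash
python3 - <<'E'
from h import *
from cell import manip,grab_frame
f=grab_frame("side");m=manip.sense();state(m);print(np.round(m["q"],1))
cv2.imwrite("pics/s3.png",cv2.resize(f["image"][90:290,230:470],None,fx=3,fy=3))
P,R=pose(35,-.0451,.024,back=.075)
print(rows(m["ee_pos"],m["tool_rot"],P,R,6))
E
```

```text
t 5.63 corner xyz [  2.1  17.6 127.8] +end [  1.8 115.9 196.7] slope 35.05 jaw 12.25 rollz 0.0027 F fix [-0.79  0.73 -2.96] T [-0.68 -0.12  0.03] gap 0.456
[-27.2  34.9  92.9  27.1  77.6 -51.5]
[0.00818, -0.00034, 0.00599, 0.02225, -0.00874, -0.01589]
```

View pics/s3.png

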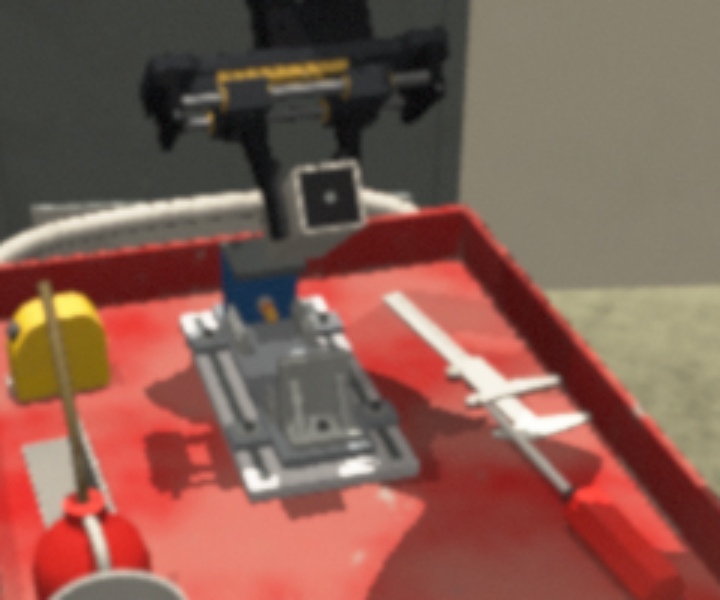

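>>> {"name": "apply_moves", "arguments": {"steps": [[[1,0.0082,-0.0003,0.006,0,0,0],[1,0.0082,-0.0003,0.006,0,0,0],[1,0.0082,-0.0003,0.006,0,0,0],[1,0.0082,-0.0003,0.006,0,0,0],[1,0.0082,-0.0003,0.006,0,0,0],[1,0.0082,-0.0003,0.006,0,0,0],[1,0,0,0,0,0,0],[1,0,0,0,0,0,0]]]}}

```text
time: 6.3
ee_pos: [0.5252, 0.0044, 0.1155]
tool_rot: [[-0.119, 0.977, 0.175], [0.562, 0.211, -0.8], [-0.818, 0.003, -0.575]]
ft_force: [0.1, -0.5, -3.2]
finger_gap: 0.456
```

```bash
python3 - <<'E'
from h import *
from cell import manip,grab_frame
f=grab_frame("side");g=grab_frame("top");m=manip.sense();state(m);print(np.round(m["q"],1))
np.savez("s4.npz",**f);np.savez("t4.npz",**g)
cv2.imwrite("pics/s4.png",cv2.resize(f["image"][130:260,260:410],None,fx=4,fy=4,interpolation=cv2.INTER_CUBIC))
cv2.imwrite("pics/t4.png",cv2.resize(g["image"][150:330,320:540],None,fx=3,fy=3,interpolation=cv2.INTER_CUBIC))
P,R=pose(35,-.0451,.024,back=.015)
print(rows(m["ee_pos"],m["tool_rot"],P,R,10))
E
```

```text
t 6.4 corner xyz [ 1.2 15.2 67.8] +end [  0.9 113.5 136.6] slope 35.0 jaw 12.2 rollz 0.0046 F fix [-0.1  -0.25 -2.72] T [-0.69 -0.11  0.  ] gap 0.453
[-27.5  40.1  94.8  27.9  71.3 -55.1]
[0.00013, -0.00011, 0.00595, 0.01541, 0.00024, -0.02169]
```

View pics/s4.png

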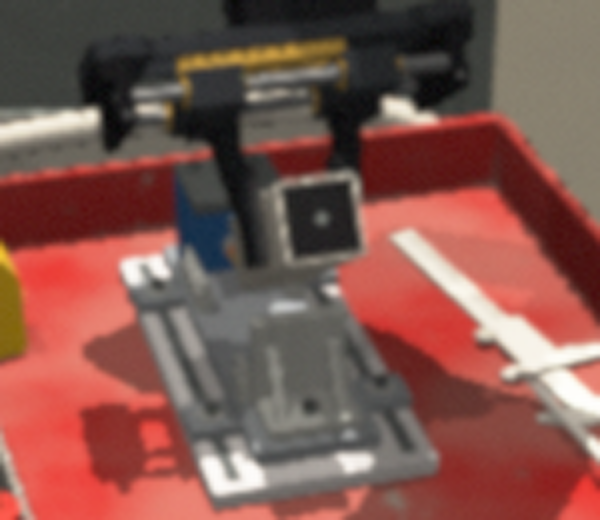

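View pics/t4.png

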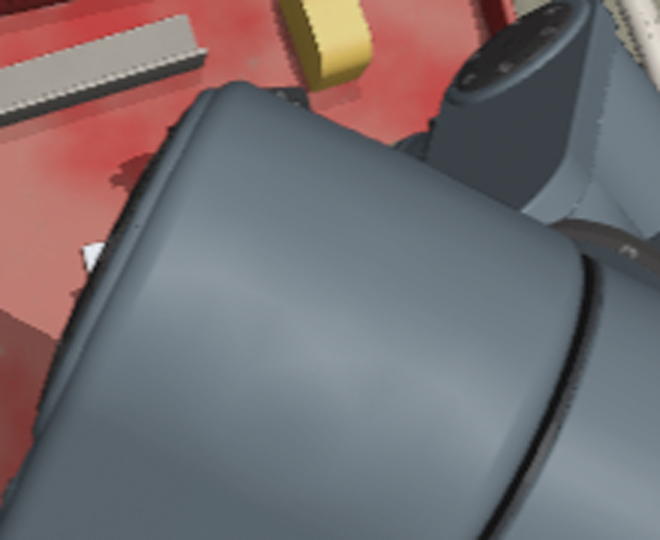

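```bash
python3 - <<'E'
from h import *
f=dict(np.load("s4.npz"));s0=dict(np.load("side0.npz"))
S=f["image"][...,1].astype(float);S0=s0["image"][...,1].astype(float)
c=lambda p,o,k:(o[0]+(p[0]+.5)/k-.5,o[1]+(p[1]+.5)/k-.5)
def castplane(F,uv,P0,n):
    d=np.c_[np.array(uv),[1]*len(uv)]@np.linalg.inv(F["intrinsics"]).T@F["attitude"].T
    e=F["eye"];t=((P0-e)@n)/(d@n);return e+d*t[:,None]
a=np.radians(35);yv=np.r_[yh,0];zv=np.array([0,0,1.])
n=yv*np.cos(a)+zv*np.sin(a);P0=np.r_[O+yh*.1135,.1366]
def fx(W):return [((np.r_[(w[:2]-O)@xh,(w[:2]-O)@yh,w[2]])*1000).round(1).tolist() for w in W]
for nm,A,B in [("left",(280,187),(290,262)),("right",(357,175),(362,253))]:
    q=edge(S,c(A,(260,130),4),c(B,(260,130),4),2);print(nm,fx(castplane(f,q[:2],P0,n)),q[2:])
# stop rear vertical edges & top, side0 (crop 270,160 x6), front at y=55,z..; rear face y=65
P1=np.r_[O+yh*.065,.076]
for nm,A,B,half in [("stop left edge",(316,310),(318,395),2),("stop right",(450,300),(462,390),2),("stop top rear",(318,308),(450,294),2)]:
    q=edge(S0,c(A,(270,160),6),c(B,(270,160),6),half);print(nm,fx(castplane(s0,q[:2],P1,yv)),q[2:])
E
```

```text
left [[15.2, 92.5, 166.6], [15.0, 113.0, 137.4]] (np.float64(0.08343510118199779), 25)
right [[-18.0, 92.1, 167.2], [-17.8, 113.3, 136.9]] (np.float64(0.10411110012230367), 15)
stop left edge [[24.8, 65.0, 75.0], [26.4, 65.0, 40.8]] (np.float64(0.06112906895188775), 22)
stop right [[-20.6, 65.0, 70.9], [-28.1, 65.0, 33.3]] (np.float64(1.073674414839487), 13)
stop top rear [[24.3, 65.0, 74.7], [-22.3, 65.0, 74.8]] (np.float64(0.08967615117613406), 25)
```

>>> {"name": "apply_moves", "arguments": {"steps": [[[1,0,0,0.0056,0,0,0],[1,0,0,0.0056,0,0,0],[1,0,0,0.0056,0,0,0],[1,0,0,0.0056,0,0,0],[1,0,0,0.0056,0,0,0],[1,0,0,0.0056,0,0,0],[1,0,0,0.0056,0,0,0],[1,0,0,0.0056,0,0,0],[1,0,0,0,0,0,0],[1,0,0,0,0,0,0],[1,0,0,0,0,0,0]]]}}

```text
time: 7.32
ee_pos: [0.5334, -0.0315, 0.0906]
tool_rot: [[-0.118, 0.977, 0.175], [0.562, 0.212, -0.8], [-0.819, 0.004, -0.574]]
ft_force: [0.8, 0.0, -3.0]
finger_gap: 0.459
```

```bash
python3 - <<'E'
from h import *
from cell import manip,grab_frame
m=manip.sense();state(m)
f=grab_frame("side");state(manip.sense())
np.savez("s5.npz",**f)
cv2.imwrite("pics/s5.png",cv2.resize(f["image"][140:250,270:390],None,fx=5,fy=5,interpolation=cv2.INTER_CUBIC))
E
```

```text
t 7.32 corner xyz [  1.  -21.1  42. ] +end [  0.7  77.1 110.8] slope 35.03 jaw 12.21 rollz 0.0041 F fix [ 0.76 -0.14 -3.01] T [-0.65 -0.07 -0.04] gap 0.459
t 7.37 corner xyz [  1.  -21.   42.1] +end [  0.7  77.2 110.9] slope 35.02 jaw 12.22 rollz 0.0041 F fix [-0.26  0.2  -3.  ] T [-0.65 -0.05 -0.02] gap 0.456
```

View pics/s5.png

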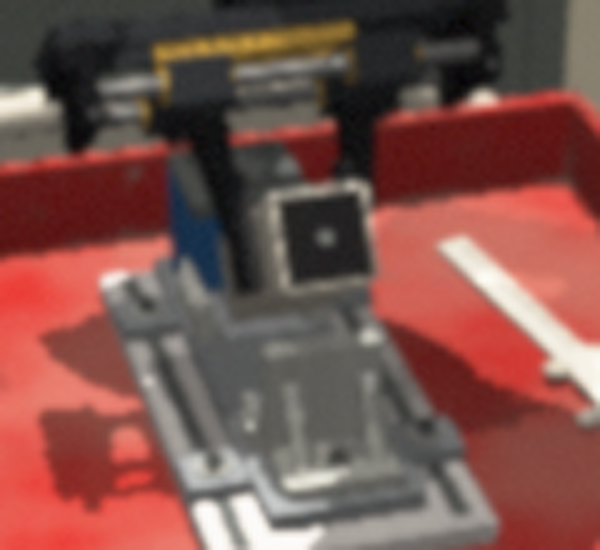

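>>> {"name": "apply_moves", "arguments": {"steps": [[[1,0,0,0.0025,0,0,0],[1,0,0,0.0025,0,0,0],[1,0,0,0.0025,0,0,0],[1,0,0,0.0025,0,0,0],[1,0,0,0.0025,0,0,0],[1,0,0,0.0025,0,0,0],[1,0,0,0.0025,0,0,0],[1,0,0,0.0025,0,0,0],[1,0,0,0,0,0,0],[1,0,0,0,0,0,0]]]}}

```text
time: 8.2
ee_pos: [0.537, -0.0478, 0.079]
tool_rot: [[-0.118, 0.977, 0.175], [0.562, 0.211, -0.8], [-0.819, 0.004, -0.574]]
ft_force: [-0.8, 1.0, -3.0]
finger_gap: 0.454
```

```bash
python3 - <<'E'
from h import *
from cell import manip
state(manip.sense())
E
```

```text
t 8.2 corner xyz [  1.1 -37.8  30.4] +end [ 0.8 60.5 99.2] slope 35.01 jaw 12.2 rollz 0.0041 F fix [-0.55  1.1  -3.02] T [-0.69 -0.07  0.05] gap 0.454
```

>>> {"name": "apply_moves", "arguments": {"steps": [[[1,0,0,0.0015,0,0,0],[1,0,0,0.0015,0,0,0],[1,0,0,0.001,0,0,0],[1,0,0,0.001,0,0,0],[1,0,0,0.001,0,0,0],[1,0,0,0,0,0,0],[1,0,0,0,0,0,0]]]}}

```text
time: 8.78
ee_pos: [0.5381, -0.0525, 0.0757]
tool_rot: [[-0.118, 0.977, 0.176], [0.561, 0.211, -0.8], [-0.819, 0.004, -0.574]]
ft_force: [0.3, 0.5, -3.5]
finger_gap: 0.458
```

```bash
python3 - <<'E'
from h import *
from cell import manip
state(manip.sense())
E
```

```text
t 8.78 corner xyz [  1.2 -42.6  27. ] +end [ 0.9 55.6 95.9] slope 35.0 jaw 12.21 rollz 0.0042 F fix [ 0.38  0.39 -3.49] T [-0.63 -0.1   0.02] gap 0.458
```

>>> {"name": "apply_moves", "arguments": {"steps": [[[1,0,0,0.001,0,0,0],[1,0,0,0.001,0,0,0],[1,0,0,0,0,0,0],[1,0,0,0,0,0,0]]]}}

```text
time: 9.12
ee_pos: [0.5384, -0.0541, 0.0745]
tool_rot: [[-0.118, 0.977, 0.176], [0.561, 0.211, -0.8], [-0.819, 0.004, -0.574]]
ft_force: [0.1, 0.3, -2.4]
finger_gap: 0.457
```

```bash
python3 - <<'E'
from h import *
from cell import manip
state(manip.sense())
E
```

```text
t 9.12 corner xyz [  1.2 -44.3  25.9] +end [ 0.9 54.  94.7] slope 35.0 jaw 12.21 rollz 0.0042 F fix [ 0.19  0.25 -2.44] T [-0.65 -0.04  0.  ] gap 0.457
```

>>> {"name": "apply_moves", "arguments": {"steps": [[[1,-0.0006,0,0.0008,0,0,0],[1,-0.0006,0,0.0008,0,0,0],[1,0,0,0,0,0,0],[1,0,0,0,0,0,0]]]}}

```text
time: 9.45
ee_pos: [0.5389, -0.0561, 0.0746]
tool_rot: [[-0.118, 0.977, 0.176], [0.561, 0.211, -0.8], [-0.819, 0.004, -0.574]]
ft_force: [0.6, -0.6, -3.6]
finger_gap: 0.457
```

```bash
python3 - <<'E'
from h import *
from cell import manip
state(manip.sense())
E
```

```text
t 9.45 corner xyz [  1.2 -46.3  26. ] +end [ 0.9 52.  94.8] slope 35.0 jaw 12.21 rollz 0.0043 F fix [ 0.49 -0.68 -3.61] T [-0.6  -0.09  0.01] gap 0.457
```

>>> {"name": "apply_moves", "arguments": {"steps": [[[1,-0.0006,0,0.0008,0,0,0],[1,-0.0006,0,0.0008,0,0,0],[1,0,0,0,0,0,0],[1,0,0,0,0,0,0]]]}}

```text
time: 9.78
ee_pos: [0.5389, -0.0572, 0.0748]
tool_rot: [[-0.119, 0.977, 0.175], [0.563, 0.212, -0.799], [-0.818, 0.004, -0.575]]
ft_force: [-0.3, 2.3, -1.4]
finger_gap: 0.459
```

```bash
python3 - <<'E'
from h import *
from cell import manip
state(manip.sense())
E
```

```text
t 9.78 corner xyz [  1.  -47.4  26.1] +end [ 0.7 50.8 95.1] slope 35.1 jaw 12.22 rollz 0.0037 F fix [ 0.22  2.31 -1.37] T [-0.13 -0.05 -0.01] gap 0.459
```

```bash
cat >> h.py <<'E'
TIP=-57.8
def ycf(b,p,zc):
    t=np.radians(b);return (TIP-p+4.5*(1/np.cos(t)-1)+(40-zc)*np.tan(t))/1000
def pin(m):
    p=np.array(m["ee_pos"]);R=np.array(m["tool_rot"]);w=p+R@np.array([CX,0,CZ])
    y=(w[:2]-O)@yh*1000;z=w[2]*1000;t=np.arctan2(-R[2,2],-(R[:2,2]@yh))
    return TIP-(y-(40-z)*np.tan(t)-4.5*(1/np.cos(t)-1))
def plan(m,b,p,zc,N,x=.0008):
    P,R=pose(b,ycf(b,p,zc),zc/1000,x=x);r=rows(m["ee_pos"],m["tool_rot"],P,R,N);print("yc",ycf(b,p,zc),r)
    # max pin along the path
    A=np.eye(4);A[:3,:3]=m["tool_rot"];A[:3,3]=m["ee_pos"];T=np.eye(4);T[:3,3]=r[:3];T[:3,:3]=Ro.from_rotvec(np.radians(r[3:])).as_matrix()
    out=[]
    for i in range(N):
        A=A@T;out.append((round(float(pin({"ee_pos":A[:3,3],"tool_rot":A[:3,:3]})),1),round(float((A@np.array([CX,0,CZ,1]))[2]*1000),1)))
    print(out)
E
python3 - <<'E'
from h import *
from cell import manip
m=manip.sense();state(m);print(pin(m))
plan(m,30,6,24.5,8)
E
```

```text
t 9.78 corner xyz [  1.  -47.4  26.1] +end [ 0.7 50.8 95.1] slope 35.1 jaw 12.22 rollz 0.0037 F fix [ 0.22  2.31 -1.37] T [-0.13 -0.05 -0.01] gap 0.459
0.333357045442618
yc -0.05415491840485417 [0.00055, 0.0, 0.00075, 0.01652, -0.6375, -0.0209]
[(1.1, 25.9), (1.8, 25.7), (2.5, 25.4), (3.2, 25.2), (3.9, 25.0), (4.6, 24.9), (5.3, 24.7), (6.0, 24.5)]
```

>>> {"name": "apply_moves", "arguments": {"steps": [[[1,0.00055,0,0.00075,0,-0.64,0],[1,0.00055,0,0.00075,0,-0.64,0],[1,0.00055,0,0.00075,0,-0.64,0],[1,0.00055,0,0.00075,0,-0.64,0],[1,0.00055,0,0.00075,0,-0.64,0],[1,0.00055,0,0.00075,0,-0.64,0],[1,0.00055,0,0.00075,0,-0.64,0],[1,0.00055,0,0.00075,0,-0.64,0],[1,0,0,0,0,0,0],[1,0,0,0,0,0,0],[1,0,0,0,0,0,0]]]}}

```text
time: 10.7
ee_pos: [0.5397, -0.0604, 0.0679]
tool_rot: [[-0.102, 0.977, 0.185], [0.488, 0.212, -0.847], [-0.867, 0.004, -0.499]]
ft_force: [-1.2, 4.3, 2.3]
finger_gap: 0.453
```

```bash
python3 - <<'E'
from h import *
from cell import manip
m=manip.sense();state(m);print(pin(m))
plan(m,26,10.5,24,10)
E
```

```text
t 10.7 corner xyz [  1.1 -54.8  24.6] +end [ 0.8 49.2 84.4] slope 29.91 jaw 12.22 rollz 0.004 F fix [-0.27  4.44  2.27] T [ 0.31  0.17 -0.01] gap 0.453
6.56893531992975
yc -0.05998956985080787 [0.00032, -1e-05, 0.00044, 0.01239, -0.3907, -0.01937]
[(7.0, 24.5), (7.4, 24.5), (7.8, 24.4), (8.1, 24.3), (8.5, 24.3), (8.9, 24.2), (9.3, 24.2), (9.7, 24.1), (10.1, 24.1), (10.5, 24.1)]
```

```bash
python3 - <<'E'
from h import *
from cell import manip
m=manip.sense()
plan(m,26,10.5,25.2,10)
E
```

```text
yc -0.060574848957086896 [0.00019, -1e-05, 0.00044, 0.01239, -0.3907, -0.01937]
[(7.0, 24.7), (7.4, 24.7), (7.8, 24.7), (8.2, 24.8), (8.6, 24.9), (9.0, 24.9), (9.3, 25.0), (9.7, 25.0), (10.1, 25.1), (10.5, 25.2)]
```

>>> {"name": "apply_moves", "arguments": {"steps": [[[1,0.0002,0,0.00044,0,-0.39,0],[1,0.0002,0,0.00044,0,-0.39,0],[1,0.0002,0,0.00044,0,-0.39,0],[1,0.0002,0,0.00044,0,-0.39,0],[1,0.0002,0,0.00044,0,-0.39,0],[1,0.0002,0,0.00044,0,-0.39,0],[1,0.0002,0,0.00044,0,-0.39,0],[1,0.0002,0,0.00044,0,-0.39,0],[1,0.0002,0,0.00044,0,-0.39,0],[1,0.0002,0,0.00044,0,-0.39,0],[1,0,0,0,0,0,0],[1,0,0,0,0,0,0],[1,0,0,0,0,0,0]]]}}

```text
time: 11.78
ee_pos: [0.5402, -0.0629, 0.0635]
tool_rot: [[-0.09, 0.977, 0.192], [0.429, 0.212, -0.878], [-0.899, 0.004, -0.439]]
ft_force: [-1.1, 5.5, -1.1]
finger_gap: 0.452
```

```bash
python3 - <<'E'
from h import *
from cell import manip,grab_frame
f=grab_frame("side");np.savez("s6.npz",**f)
cv2.imwrite("pics/s6.png",cv2.resize(f["image"][140:250,270:390],None,fx=5,fy=5,interpolation=cv2.INTER_CUBIC))
m=manip.sense();state(m);print(pin(m))
plan(m,20,11.8,25.2,10)
E
```

```text
t 11.83 corner xyz [  1.  -60.1  24.5] +end [ 0.8 47.7 77.1] slope 26.02 jaw 12.22 rollz 0.0037 F fix [ 0.23  6.19 -1.69] T [0.51 0.07 0.01] gap 0.459
10.409949154440895
yc -0.06392444055671859 [0.00058, -0.0, 0.00026, 0.00975, -0.60216, -0.01879]
[(10.5, 24.5), (10.7, 24.6), (10.8, 24.7), (11.0, 24.7), (11.1, 24.8), (11.2, 24.9), (11.4, 24.9), (11.5, 25.0), (11.7, 25.1), (11.8, 25.2)]
```

View pics/s6.png

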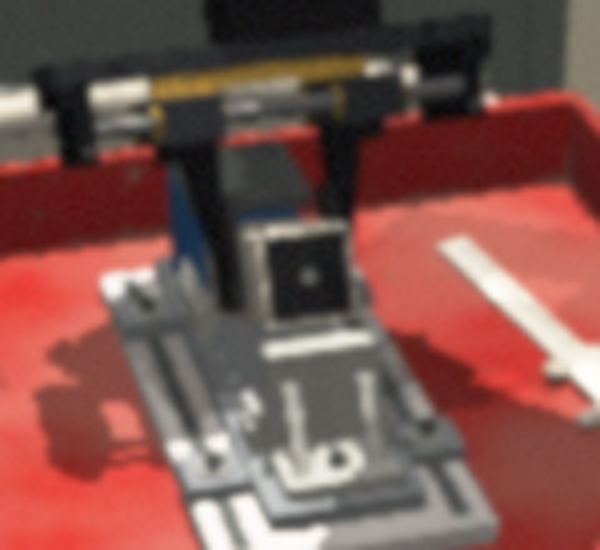

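>>> {"name": "apply_moves", "arguments": {"steps": [[[1,0.0006,0,0.00025,0,-0.6,0],[1,0.0006,0,0.00025,0,-0.6,0],[1,0.0006,0,0.00025,0,-0.6,0],[1,0.0006,0,0.00025,0,-0.6,0],[1,0.0006,0,0.00025,0,-0.6,0],[1,0.0006,0,0.00025,0,-0.6,0],[1,0.0006,0,0.00025,0,-0.6,0],[1,0.0006,0,0.00025,0,-0.6,0],[1,0.0006,0,0.00025,0,-0.6,0],[1,0.0006,0,0.00025,0,-0.6,0],[1,0,0,0,0,0,0],[1,0,0,0,0,0,0]]]}}

```text
time: 12.83
ee_pos: [0.5399, -0.0623, 0.0567]
tool_rot: [[-0.07, 0.977, 0.2], [0.336, 0.212, -0.918], [-0.939, 0.003, -0.343]]
ft_force: [-0.5, 6.3, -2.3]
finger_gap: 0.458
```

```bash
python3 - <<'E'
from h import *
from cell import manip,grab_frame
m=manip.sense();state(m);print(pin(m))
plan(m,12,11.8,24.2,14)
E
```

```text
t 12.83 corner xyz [  0.8 -63.2  24.7] +end [ 0.6 49.5 65.8] slope 20.06 jaw 12.23 rollz 0.0031 F fix [ 0.84  6.24 -2.35] T [0.7  0.03 0.04] gap 0.458
11.337405090344987
yc -0.06614107364872102 [0.00073, 1e-05, 0.00015, 0.0058, -0.57566, -0.0115]
[(11.4, 24.6), (11.4, 24.6), (11.4, 24.5), (11.5, 24.5), (11.5, 24.5), (11.5, 24.4), (11.6, 24.4), (11.6, 24.4), (11.7, 24.3), (11.7, 24.3), (11.7, 24.3), (11.8, 24.3), (11.8, 24.2), (11.9, 24.2)]
```

>>> {"name": "apply_moves", "arguments": {"steps": [[[1,0.00073,0,0.00015,0,-0.576,0],[1,0.00073,0,0.00015,0,-0.576,0],[1,0.00073,0,0.00015,0,-0.576,0],[1,0.00073,0,0.00015,0,-0.576,0],[1,0.00073,0,0.00015,0,-0.576,0],[1,0.00073,0,0.00015,0,-0.576,0],[1,0.00073,0,0.00015,0,-0.576,0],[1,0.00073,0,0.00015,0,-0.576,0],[1,0.00073,0,0.00015,0,-0.576,0],[1,0.00073,0,0.00015,0,-0.576,0],[1,0.00073,0,0.00015,0,-0.576,0],[1,0.00073,0,0.00015,0,-0.576,0],[1,0.00073,0,0.00015,0,-0.576,0],[1,0.00073,0,0.00015,0,-0.576,0],[1,0,0,0,0,0,0],[1,0,0,0,0,0,0]]]}}

```text
time: 14.17
ee_pos: [0.5397, -0.0614, 0.0461]
tool_rot: [[-0.041, 0.977, 0.208], [0.204, 0.212, -0.956], [-0.978, 0.003, -0.208]]
ft_force: [-0.2, 5.7, -4.7]
finger_gap: 0.451
```

```bash
python3 - <<'E'
from h import *
from cell import manip,grab_frame
m=manip.sense();state(m);print(pin(m))
plan(m,6,11.8,24.2,10)
E
```

```text
t 14.17 corner xyz [  0.8 -66.1  24. ] +end [ 0.6 51.2 49. ] slope 12.01 jaw 12.22 rollz 0.003 F fix [ 1.02  5.61 -4.7 ] T [0.89 0.16 0.02] gap 0.451
11.83581652140073
yc -0.06791456582476647 [0.00075, 1e-05, 0.00011, 0.00488, -0.6011, -0.01677]
[(11.8, 24.1), (11.8, 24.1), (11.8, 24.1), (11.8, 24.1), (11.8, 24.1), (11.8, 24.1), (11.8, 24.1), (11.8, 24.1), (11.8, 24.2), (11.8, 24.2)]
```

>>> {"name": "apply_moves", "arguments": {"steps": [[[1,0.00075,0,0.0001,0,-0.6,0],[1,0.00075,0,0.0001,0,-0.6,0],[1,0.00075,0,0.0001,0,-0.6,0],[1,0.00075,0,0.0001,0,-0.6,0],[1,0.00075,0,0.0001,0,-0.6,0],[1,0.00075,0,0.0001,0,-0.6,0],[1,0.00075,0,0.0001,0,-0.6,0],[1,0.00075,0,0.0001,0,-0.6,0],[1,0.00075,0,0.0001,0,-0.6,0],[1,0.00075,0,0.0001,0,-0.6,0],[1,0,0,0,0,0,0],[1,0,0,0,0,0,0]]]}}

```text
time: 15.17
ee_pos: [0.5396, -0.0612, 0.0385]
tool_rot: [[-0.019, 0.977, 0.211], [0.103, 0.212, -0.972], [-0.994, 0.003, -0.105]]
ft_force: [-0.9, 5.8, -4.5]
finger_gap: 0.453
```

```bash
python3 - <<'E'
from h import *
from cell import manip,grab_frame
f=grab_frame("side");np.savez("s7.npz",**f)
cv2.imwrite("pics/s7.png",cv2.resize(f["image"][140:250,270:390],None,fx=5,fy=5,interpolation=cv2.INTER_CUBIC))
m=manip.sense();state(m);print(pin(m))
plan(m,0,11.5,23.5,10)
E
```

```text
t 15.22 corner xyz [  0.7 -67.9  24.1] +end [ 0.6 51.4 36.7] slope 6.01 jaw 12.21 rollz 0.0029 F fix [ 0.17  6.19 -4.46] T [1.   0.16 0.06] gap 0.455
11.788719319715426
yc -0.0693 [0.00085, 2e-05, 8e-05, 0.00182, -0.60114, -0.01663]
[(11.8, 24.1), (11.7, 24.0), (11.7, 23.9), (11.7, 23.9), (11.6, 23.8), (11.6, 23.7), (11.6, 23.7), (11.6, 23.6), (11.5, 23.5), (11.5, 23.5)]
```

View pics/s7.png

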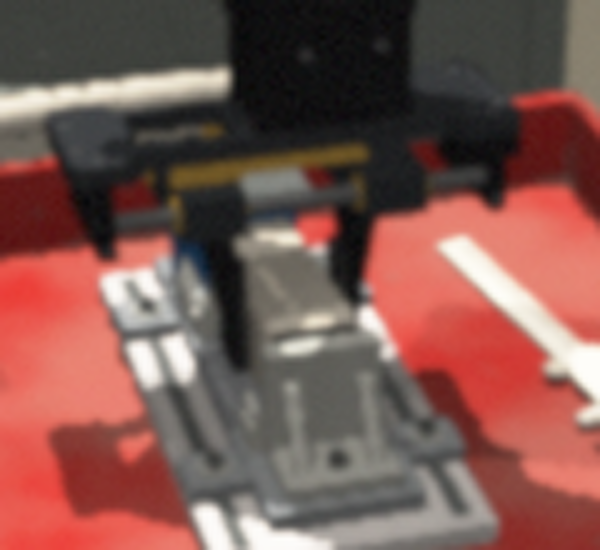

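The tube's near end, at (300,325), has gone in front of the stop's top edge at (315,345), and the forces are clean. Levelling the rest of the way.

>>> {"name": "apply_moves", "arguments": {"steps": [[[1,0.00083,0,0.0001,0,-0.6,0],[1,0.00083,0,0.0001,0,-0.6,0],[1,0.00083,0,0.0001,0,-0.6,0],[1,0.00083,0,0.0001,0,-0.6,0],[1,0.00083,0,0.0001,0,-0.6,0],[1,0.00083,0,0.0001,0,-0.6,0],[1,0.00083,0,0.0001,0,-0.6,0],[1,0.00083,0,0.0001,0,-0.6,0],[1,0.00083,0,0.0001,0,-0.6,0],[1,0.00083,0,0.0001,0,-0.6,0],[1,0,0,0,0,0,0],[1,0,0,0,0,0,0],[1,0,0,0,0,0,0]]]}}

```text
time: 16.3
ee_pos: [0.5398, -0.062, 0.0303]
tool_rot: [[0.003, 0.977, 0.211], [0.001, 0.211, -0.977], [-1.0, 0.003, 0.0]]
ft_force: [-0.9, 5.7, -4.2]
finger_gap: 0.454
```

```bash
python3 - <<'E'
from h import *
from cell import manip,grab_frame
m=manip.sense();state(m);print(pin(m))
E
```

```text
t 16.3 corner xyz [  0.7 -69.7  23.8] +end [ 0.7 50.3 23.8] slope -0.01 jaw 12.2 rollz 0.0032 F fix [ 0.35  5.77 -4.18] T [ 1.02  0.27 -0.  ] gap 0.454
11.905409891691747
```

>>> {"name": "apply_moves", "arguments": {"steps": [[[1,0.0006,0,0,0,0,0],[1,0.0006,0,0,0,0,0],[1,0,0,0,0,0,0],[1,0,0,0,0,0,0]]]}}

```text
time: 16.63
ee_pos: [0.5401, -0.0623, 0.0294]
tool_rot: [[0.004, 0.977, 0.211], [0.0, 0.211, -0.977], [-1.0, 0.004, 0.001]]
ft_force: [-2.3, 5.7, -0.6]
finger_gap: 0.46
```

```bash
python3 - <<'E'
from h import *
from cell import manip,grab_frame
m=manip.sense();state(m);print(pin(m))
E
```

```text
t 16.63 corner xyz [  0.9 -70.   23. ] +end [ 0.9 50.  22.9] slope -0.04 jaw 12.19 rollz 0.0038 F fix [-1.05  6.03 -0.6 ] T [ 0.84  0.27 -0.06] gap 0.46
12.203760138559446
```

>>> {"name": "apply_moves", "arguments": {"steps": [[[1,0.0006,0,0,0,0,0],[1,0.0004,0,0,0,0,0],[1,0,0,0,0,0,0],[1,0,0,0,0,0,0]]]}}

```text
time: 16.97
ee_pos: [0.5403, -0.0623, 0.0284]
tool_rot: [[0.004, 0.977, 0.211], [0.0, 0.211, -0.977], [-1.0, 0.004, 0.001]]
ft_force: [-1.5, 5.9, -1.3]
finger_gap: 0.461
```

```bash
python3 - <<'E'
from h import *
from cell import manip,grab_frame
m=manip.sense();state(m);print(pin(m))
E
```

```text
t 16.97 corner xyz [  1.1 -70.1  22. ] +end [ 1.1 49.9 21.9] slope -0.05 jaw 12.2 rollz 0.0041 F fix [-0.27  6.05 -1.32] T [0.92 0.28 0.02] gap 0.461
12.272626289269894
```

>>> {"name": "apply_moves", "arguments": {"steps": [[[1,0,0,-0.0005,0,0,0],[1,0,0,-0.0005,0,0,0],[1,0,0,-0.0005,0,0,0],[1,0,0,-0.0005,0,0,0],[1,0,0,-0.0005,0,0,0],[1,0,0,-0.0005,0,0,0],[1,0,0,-0.0005,0,0,0],[1,0,0,0,0,0,0],[1,0,0,0,0,0,0]]]}}

```text
time: 17.72
ee_pos: [0.5396, -0.0591, 0.0284]
tool_rot: [[0.004, 0.977, 0.211], [-0.0, 0.211, -0.977], [-1.0, 0.004, 0.001]]
ft_force: [-1.0, 5.6, -2.5]
finger_gap: 0.455
```

```bash
python3 - <<'E'
from h import *
from cell import manip,grab_frame
m=manip.sense();state(m);print(pin(m))
E
```

```text
t 17.72 corner xyz [  1.1 -66.8  22. ] +end [ 1.1 53.2 21.9] slope -0.06 jaw 12.2 rollz 0.0041 F fix [ 0.25  5.65 -2.55] T [ 0.84  0.28 -0.06] gap 0.455
8.96638255838316
```

>>> {"name": "apply_moves", "arguments": {"steps": [[[1,0,0,-0.0005,0,0,0],[1,0,0,-0.0005,0,0,0],[1,0,0,-0.0005,0,0,0],[1,0,0,0,0,0,0],[1,0,0,0,0,0,0]]]}}

```text
time: 18.13
ee_pos: [0.5393, -0.0578, 0.0287]
tool_rot: [[0.004, 0.977, 0.211], [-0.0, 0.211, -0.977], [-1.0, 0.004, 0.001]]
ft_force: [-0.9, 4.4, -3.8]
finger_gap: 0.455
```

```bash
python3 - <<'E'
from h import *
from cell import manip,grab_frame
m=manip.sense();state(m);print(pin(m))
E
```

```text
t 18.13 corner xyz [  1.1 -65.5  22.3] +end [ 1.1 54.5 22.1] slope -0.07 jaw 12.21 rollz 0.004 F fix [ 0.03  4.5  -3.84] T [ 0.87  0.26 -0.03] gap 0.455
7.711194873195566
```

>>> {"name": "apply_moves", "arguments": {"steps": [[[1,0,0,-0.0005,0,0,0],[1,0,0,-0.0005,0,0,0],[1,0,0,0,0,0,0],[1,0,0,0,0,0,0]]]}}

```text
time: 18.47
ee_pos: [0.5394, -0.0577, 0.0288]
tool_rot: [[0.005, 0.977, 0.212], [-0.001, 0.212, -0.977], [-1.0, 0.004, 0.002]]
ft_force: [-2.1, 0.9, -6.6]
finger_gap: 0.458
```

```bash
python3 - <<'E'
from h import *
from cell import manip,grab_frame
m=manip.sense();state(m);print(pin(m))
E
```

```text
t 18.47 corner xyz [  1.3 -65.4  22.5] +end [ 1.2 54.6 22.2] slope -0.14 jaw 12.25 rollz 0.0043 F fix [-1.83  1.31 -6.61] T [0.05 0.29 0.03] gap 0.458
7.5487575811266225
```

>>> {"name": "apply_moves", "arguments": {"steps": [[[1,0.0003,0,0,0,0,0],[0.5,0,0,0,0,0,0],[0.45,0,0,0,0,0,0],[0.4,0,0,0,0,0,0],[0.35,0,0,0,0,0,0],[0.3,0,0,0,0,0,0],[0.25,0,0,0,0,0,0],[0.25,0,0,0,0,0,0],[0.25,0,0,0,0,0,0]]]}}

```text
time: 19.22
ee_pos: [0.5393, -0.057, 0.0287]
tool_rot: [[0.005, 0.977, 0.212], [-0.001, 0.212, -0.977], [-1.0, 0.005, 0.002]]
ft_force: [0.3, -0.7, 0.9]
finger_gap: 0.738
```

```bash
python3 - <<'E'
from h import *
from cell import manip,grab_frame
m=manip.sense();state(m)
f=grab_frame("side")
cv2.imwrite("pics/s8.png",cv2.resize(f["image"][140:250,270:390],None,fx=5,fy=5,interpolation=cv2.INTER_CUBIC))
E
```

```text
t 19.22 corner xyz [  1.3 -64.7  22.3] +end [ 1.3 55.3 22.1] slope -0.09 jaw 12.21 rollz 0.0045 F fix [ 0.17 -0.73  0.94] T [-0.08  0.05  0.02] gap 0.738
```

View pics/s8.png

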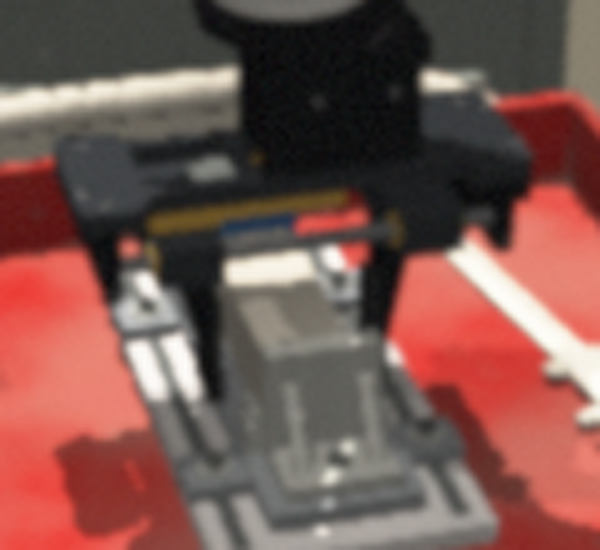

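>>> {"name": "apply_moves", "arguments": {"steps": [[[0.25,-0.005,0,0,0,0,0],[0.25,-0.015,0,0,0,0,0],[0.25,-0.02,0,0,0,0,0],[0.25,-0.02,0,0,0,0,0],[0.25,-0.02,0,0,0,0,0],[0.6,0,0,-0.01,0,0,0],[1,0,0,0,0,0,0],[1,0,0,0,0,0,0],[1,0,0,0,0,0,0],[1,0,0,0,0,0,0],[1,0,0,0,0,0,0],[1,0,0,0,0,0,0]]]}}

```text
time: 20.27
ee_pos: [0.5365, -0.0472, 0.1079]
tool_rot: [[0.003, 0.977, 0.211], [-0.0, 0.211, -0.977], [-1.0, 0.003, 0.001]]
ft_force: [0.6, -0.1, 0.6]
finger_gap: 0.308
```

```bash
python3 - <<'E'
from h import *
from cell import manip,grab_frame
m=manip.sense();state(m);print(m["ee_pos"])
f=grab_frame("side");np.savez("s9.npz",**f)
cv2.imwrite("pics/s9.png",cv2.resize(f["image"][140:250,270:390],None,fx=5,fy=5,interpolation=cv2.INTER_CUBIC))
E
```

```text
t 20.27 corner xyz [  0.6 -54.5 101.4] +end [  0.6  65.5 101.3] slope -0.05 jaw 12.2 rollz 0.0031 F fix [ 0.54 -0.27  0.59] T [-0.04  0.01 -0.02] gap 0.308
[ 0.53649092 -0.04720477  0.10787081]
```

View pics/s9.png

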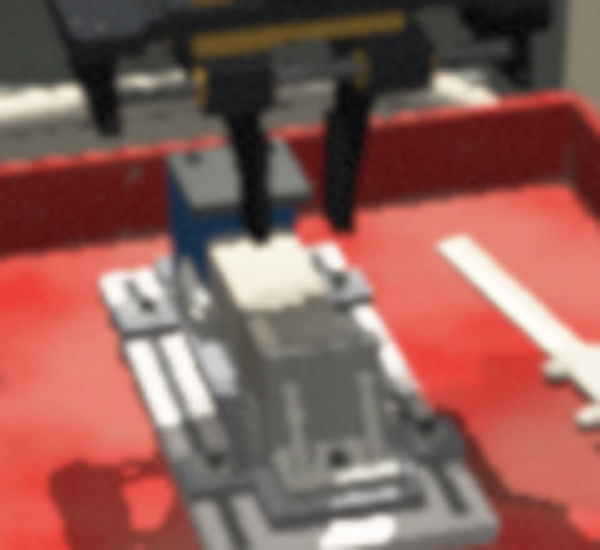

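>>> {"name": "apply_moves", "arguments": {"steps": [[[1,0,0,-0.006,0,0,0],[1,0,0,-0.006,0,0,0],[1,0,0,-0.006,0,0,0],[1,0.01,0,0,0,0,0],[1,0.01,0,0,0,0,0],[1,0.01,0,0,0,0,0],[1,0.008,0,0,0,0,0],[1,0.002,0,0,0,0,0],[1,0.001,0,0,0,0,0],[1,0.001,0,0,0,0,0],[1,0,0,0,0,0,0],[1,0,0,0,0,0,0]]]}}

```text
time: 21.32
ee_pos: [0.5334, -0.0297, 0.0668]
tool_rot: [[0.005, 0.977, 0.211], [-0.001, 0.211, -0.977], [-1.0, 0.005, 0.002]]
ft_force: [-0.0, 0.2, -0.6]
finger_gap: 0.007
```

```bash
python3 - <<'E'
from h import *
from cell import manip,grab_frame
m=manip.sense();state(m);print(m["ee_pos"])
E
```

```text
t 21.32 corner xyz [  1.3 -36.8  60.4] +end [ 1.3 83.2 60.2] slope -0.1 jaw 12.2 rollz 0.0049 F fix [-0.    0.21 -0.57] T [-0.12 -0.   -0.  ] gap 0.007
[ 0.53344604 -0.02974276  0.0668089 ]
```

>>> {"name": "apply_moves", "arguments": {"steps": [[[1,0.001,0,0,0,0,0],[1,0.001,0,0,0,0,0],[1,0.001,0,0,0,0,0],[1,0.001,0,0,0,0,0],[1,0.001,0,0,0,0,0],[1,0,0,0,0,0,0],[1,0,0,0,0,0,0]]]}}

```text
time: 21.9
ee_pos: [0.533, -0.0296, 0.0624]
tool_rot: [[0.005, 0.977, 0.212], [-0.001, 0.212, -0.977], [-1.0, 0.004, 0.002]]
ft_force: [-1.2, 0.1, 7.4]
finger_gap: 0.006
```

>>> {"name": "apply_moves", "arguments": {"steps": [[[1,0.0008,0,0,0,0,0],[1,0.0008,0,0,0,0,0],[1,0,0,0,0,0,0],[1,0,0,0,0,0,0]]]}}

```text
time: 22.23
ee_pos: [0.533, -0.0296, 0.0623]
tool_rot: [[0.005, 0.977, 0.212], [-0.001, 0.212, -0.977], [-1.0, 0.005, 0.002]]
ft_force: [-3.9, -0.3, 19.1]
finger_gap: 0.005
```

>>> {"name": "apply_moves", "arguments": {"steps": [[[1,-0.005,0,0,0,0,0],[1,-0.015,0,0,0,0,0],[1,-0.025,0,0,0,0,0],[1,-0.03,0,0,0,0,0],[1,-0.03,0,0,0,0,0],[1,-0.03,0,0,0,0,0],[1,-0.01,0,-0.03,0,0,0],[1,0,0,-0.035,0,0,0],[1,0,0,-0.035,0,0,0],[1,0,0,-0.035,0,0,0],[1,0,0,-0.035,0,0,0],[1,0,0,-0.035,0,0,0],[1,0,0,-0.035,0,0,0],[1,0,0,-0.035,0,0,0],[1,0,0,-0.03,0,0,0],[1,0,0,0,0,0,0],[1,0,0,0,0,0,0]]]}}

```text
time: 23.65
ee_pos: [0.4672, 0.2699, 0.2043]
tool_rot: [[0.004, 0.977, 0.215], [-0.001, 0.215, -0.977], [-1.0, 0.004, 0.002]]
ft_force: [0.5, 0.0, 0.4]
finger_gap: 0.006
```

```bash
python3 - <<'E'
from h import *
from cell import manip,grab_frame
m=manip.sense();state(m)
f=grab_frame("side");g=grab_frame("top");np.savez("t10.npz",**g)
cv2.imwrite("pics/s10.png",f["image"]);cv2.imwrite("pics/t10.png",g["image"])
a=cv2.resize(g["image"][190:300,335:500],None,fx=4.8,fy=4.8,interpolation=cv2.INTER_CUBIC)
cv2.imwrite("pics/t10c.png",a)
E
```

```text
t 23.65 corner xyz [1.000e-01 2.701e+02 1.979e+02] +end [-3.000e-01  3.901e+02  1.977e+02] slope -0.1 jaw 12.43 rollz 0.0039 F fix [ 0.51 -0.08  0.39] T [-0.09  0.06 -0.  ] gap 0.006
```

View pics/t10.png

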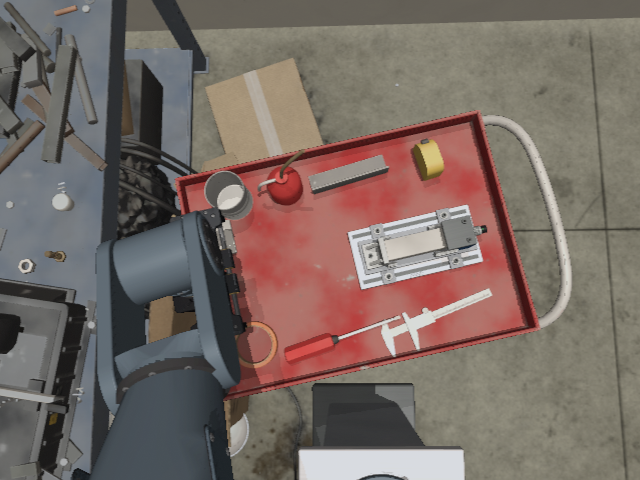

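View pics/t10c.png

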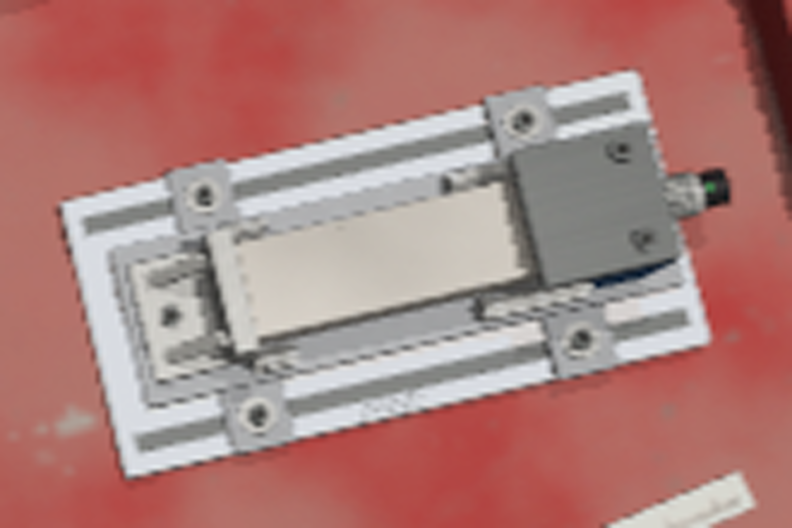

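View pics/s10.png

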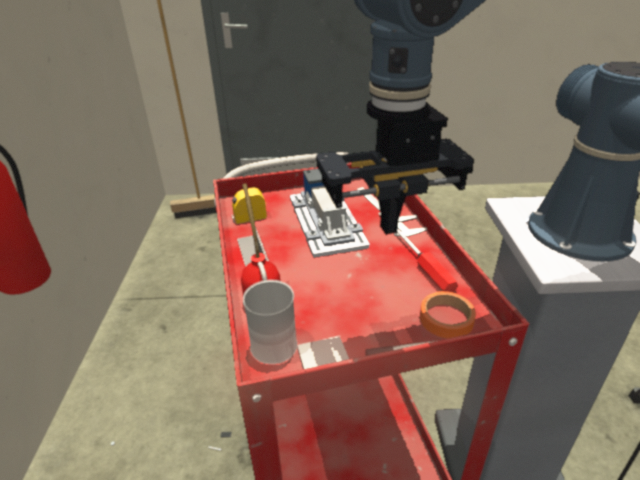

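The top view shows the tube lying straight on the nest. Its left end is against the stop at (245,290) in the crop, and its right end is under the hook at (525,235). The bystanders look unmoved, and the arm is clear.

```bash
python3 - <<'E'
from cell import manip
print(manip.hand_in())
E
```

```text
the job is handed in; nothing more can be done
None
```

I loaded the tube into the drilling fixture and handed the job in at about 24 s. It lies flat on the nest, against the end stop, with the pin held in.

**What I did:** I sloped the tube 35°, slid it under the hook and felt the pin at 2.3 N. I pushed the pin in to about 12 mm by my estimate while lowering the slope, then levelled the tube in front of the end stop and eased it back until it touched. After letting go I pressed the free end down.

**Last checks:**
- **Flat:** pressed with 19 N, the top of the tube stayed at 62.3 mm, and 62 mm is expected.
- **Pin:** I estimated 7.5 mm at home, which matches the stated value, and the spring force agreed. The highest estimate on the way was 12.3 mm, against the 15 mm limit. I had no direct reading of the pin; this comes from the arm's position and the felt contact.
- **Tight:** the force along the slots dropped from 4.5 to 1.3 N as the tube met the stop. The last top view shows it against the stop and under the hook.
- **Surroundings:** the other things look unmoved in both views, except that in the last top view the arm hid the marker and the plate offcut. The arm ended well clear.

**Disagreements:**
- **Nest setting:** the images gave the nest's shift as −4.3 to −6.2 mm, depending on the edge used; the pin contact gave about −5.8 mm, and I used that.
- **Sideways alignment:** the side camera and the arm's own reading differed by about 2.5 mm, but no notable side force was felt.

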